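# Load the phone carrier and release it

### The job

Load the carrier: seat every phone shell that lies on the bench flat and fully home in a pocket of its own, tongue in the recess, and draw every display out of the white rack and stand it fully down in a slot of its own in the carrier, keeping the displays upright all the way. When everything is loaded, press the green button all the way down and let it spring back. Leave the other things on the bench where they are.

Things in the scene. Friction and masses are not known exactly. Their poses are not given: they have to be found in the camera images.
- carrier: The loading carrier, fixed to the bench, a black plate 215 mm (x) by 350 mm (y) with three bright-floored pockets side by side along y in its near (-x) part, and behind them (+x) one row of three grey slots. Origin: centre of its underside on the bench; x points from the pockets to the slots. The plate is 12 mm thick; its top is the floor of pockets and slots.
- pocket1 (a point): Centre of the floor of a pocket for one shell (any will do), 12 mm above the bench. Pocket 114 (x) x 60 (y) mm, 6 mm deep, with a 24 mm wide recess for the tongue in the middle of its +x end only and finger notches 40 mm long and over 30 mm wide, down to the floor, in both long sides. A seated shell has its origin here, x along the carrier's x, and stands 6 mm proud.
- pocket2 (a point): Centre of the floor of a pocket for one shell (any will do), 12 mm above the bench. Pocket 114 (x) x 60 (y) mm, 6 mm deep, with a 24 mm wide recess for the tongue in the middle of its +x end only and finger notches 40 mm long and over 30 mm wide, down to the floor, in both long sides. A seated shell has its origin here, x along the carrier's x, and stands 6 mm proud.
- pocket3 (a point): Centre of the floor of a pocket for one shell (any will do), 12 mm above the bench. Pocket 114 (x) x 60 (y) mm, 6 mm deep, with a 24 mm wide recess for the tongue in the middle of its +x end only and finger notches 40 mm long and over 30 mm wide, down to the floor, in both long sides. A seated shell has its origin here, x along the carrier's x, and stands 6 mm proud.
- slot1 (a point): An upright slot for one display, any of the three: this point is the centre of its floor, 12 mm above the bench; axes as the carrier's. Slot 12 mm wide (x), 100 mm long (y), between walls 8 mm thick that stand 28 mm above its floor. A display that is home has its origin at this point, its length along the carrier's y, and stands 30 mm out of the walls; it may lean a little in the slot's play.
- slot2 (a point): An upright slot for one display, any of the three: this point is the centre of its floor, 12 mm above the bench; axes as the carrier's. Slot 12 mm wide (x), 100 mm long (y), between walls 8 mm thick that stand 28 mm above its floor. A display that is home has its origin at this point, its length along the carrier's y, and stands 30 mm out of the walls; it may lean a little in the slot's play.
- slot3 (a point): An upright slot for one display, any of the three: this point is the centre of its floor, 12 mm above the bench; axes as the carrier's. Slot 12 mm wide (x), 100 mm long (y), between walls 8 mm thick that stand 28 mm above its floor. A display that is home has its origin at this point, its length along the carrier's y, and stands 30 mm out of the walls; it may lean a little in the slot's play.
- rack: White slotted rack, fixed, 150 mm (x) by 116 mm (y), three upright slots at x = -45, 0 and +45 mm, each 12 mm wide and 100 mm long along y, floor 12 mm above the bench, fins 6 mm thick standing 28 mm above that floor. A display standing in it sticks 30 mm out and is gripped across its 8 mm thickness and drawn straight up. Origin: centre of its underside; z up.
- display1: Display module, a flat black plate with a glass face and a copper patch on its back: 8 mm thick (x), 96 mm long (y), 58 mm tall (z), 60 g, at the start standing upright on its long edge in one slot of the rack. Origin: centre of its underside (the lower 96 x 8 mm edge face); z up. Which way its glass faces does not matter. May be absent (None from the start).
- display2: Display module, a flat black plate with a glass face and a copper patch on its back: 8 mm thick (x), 96 mm long (y), 58 mm tall (z), 60 g, at the start standing upright on its long edge in one slot of the rack. Origin: centre of its underside (the lower 96 x 8 mm edge face); z up. Which way its glass faces does not matter. May be absent (None from the start).
- display3: Display module, a flat black plate with a glass face and a copper patch on its back: 8 mm thick (x), 96 mm long (y), 58 mm tall (z), 60 g, at the start standing upright on its long edge in one slot of the rack. Origin: centre of its underside (the lower 96 x 8 mm edge face); z up. Which way its glass faces does not matter. May be absent (None from the start).
- shell1: Dark metal phone back shell lying on the bench: flat block 110 (x) x 56 (y) x 12 (z) mm, 60 to 130 g. A bright tongue sticks 12 mm out of the middle of its +x end (18 mm wide, 6 mm thick, level with the underside); a camera ring 28 mm across, 2 mm high is on top at x = -33 mm. Origin: centre of the block's underside. Grip across the 56 mm width. May be absent (None).
- shell2: Dark metal phone back shell lying on the bench: flat block 110 (x) x 56 (y) x 12 (z) mm, 60 to 130 g. A bright tongue sticks 12 mm out of the middle of its +x end (18 mm wide, 6 mm thick, level with the underside); a camera ring 28 mm across, 2 mm high is on top at x = -33 mm. Origin: centre of the block's underside. Grip across the 56 mm width. May be absent (None).
- shell3: Dark metal phone back shell lying on the bench: flat block 110 (x) x 56 (y) x 12 (z) mm, 60 to 130 g. A bright tongue sticks 12 mm out of the middle of its +x end (18 mm wide, 6 mm thick, level with the underside); a camera ring 28 mm across, 2 mm high is on top at x = -33 mm. Origin: centre of the block's underside. Grip across the 56 mm width. May be absent (None).
- start_top (a point): Centre of the top of the green push button, 30 mm across, on a small black control pod (60 x 90 x 45 mm, fixed, on the robot's side of the carrier). Press straight down.
- start (a joint): Travel of that spring button in m: 0 up, 0.006 fully down (about 5 N); it springs back.
- solvent: Bystander, leave it alone. Small solvent bottle, 48 mm across, 110 mm tall; origin under its centre.
- tape: Bystander, leave it alone. Roll of yellow tape lying flat, 84 mm across, 20 mm high; origin under its centre.
- driver: Bystander, leave it alone. Screwdriver lying on the bench, about 150 mm; origin near its middle.
- tweezers: Bystander, leave it alone. Steel tweezers, 100 mm, lying flat; origin at their middle.
- pot: Bystander, leave it alone. Small jar, 56 mm across, 50 mm tall; origin under its centre.
Mind the look-alikes: they are no part of the job. Leave any blue look-alike of the display1 alone.

How it is judged (in metres and radians):
On the way, in this order (a step that is already met when the one before it is completed fails the run):
1. every shell present is seated in a pocket and every display present stands home in a carrier slot (((horizontal distance between shell1 and pocket1 below 0.0035 m and z of shell1 in the frame of pocket1 between -0.002 and 0.002 m and angle between shell1's own z axis and vertical below 0.03 rad and angle between the x axis of shell1 and the x axis of carrier, either way round below 0.06 rad) or (horizontal distance between shell1 and pocket2 below 0.0035 m and z of shell1 in the frame of pocket2 between -0.002 and 0.002 m and angle between shell1's own z axis and vertical below 0.03 rad and angle between the x axis of shell1 and the x axis of carrier, either way round below 0.06 rad) or (horizontal distance between shell1 and pocket3 below 0.0035 m and z of shell1 in the frame of pocket3 between -0.002 and 0.002 m and angle between shell1's own z axis and vertical below 0.03 rad and angle between the x axis of shell1 and the x axis of carrier, either way round below 0.06 rad)) and ((horizontal distance between shell2 and pocket1 below 0.0035 m and z of shell2 in the frame of pocket1 between -0.002 and 0.002 m and angle between shell2's own z axis and vertical below 0.03 rad and angle between the x axis of shell2 and the x axis of carrier, either way round below 0.06 rad) or (horizontal distance between shell2 and pocket2 below 0.0035 m and z of shell2 in the frame of pocket2 between -0.002 and 0.002 m and angle between shell2's own z axis and vertical below 0.03 rad and angle between the x axis of shell2 and the x axis of carrier, either way round below 0.06 rad) or (horizontal distance between shell2 and pocket3 below 0.0035 m and z of shell2 in the frame of pocket3 between -0.002 and 0.002 m and angle between shell2's own z axis and vertical below 0.03 rad and angle between the x axis of shell2 and the x axis of carrier, either way round below 0.06 rad)) and ((horizontal distance between shell3 and pocket1 below 0.0035 m and z of shell3 in the frame of pocket1 between -0.002 and 0.002 m and angle between shell3's own z axis and vertical below 0.03 rad and angle between the x axis of shell3 and the x axis of carrier, either way round below 0.06 rad) or (horizontal distance between shell3 and pocket2 below 0.0035 m and z of shell3 in the frame of pocket2 between -0.002 and 0.002 m and angle between shell3's own z axis and vertical below 0.03 rad and angle between the x axis of shell3 and the x axis of carrier, either way round below 0.06 rad) or (horizontal distance between shell3 and pocket3 below 0.0035 m and z of shell3 in the frame of pocket3 between -0.002 and 0.002 m and angle between shell3's own z axis and vertical below 0.03 rad and angle between the x axis of shell3 and the x axis of carrier, either way round below 0.06 rad)) and ((horizontal distance between display1 and slot1 below 0.005 m and z of display1 in the frame of slot1 between -0.002 and 0.003 m and angle between display1's own z axis and vertical below 0.2 rad and angle between the y axis of display1 and the y axis of carrier, either way round below 0.1 rad) or (horizontal distance between display1 and slot2 below 0.005 m and z of display1 in the frame of slot2 between -0.002 and 0.003 m and angle between display1's own z axis and vertical below 0.2 rad and angle between the y axis of display1 and the y axis of carrier, either way round below 0.1 rad) or (horizontal distance between display1 and slot3 below 0.005 m and z of display1 in the frame of slot3 between -0.002 and 0.003 m and angle between display1's own z axis and vertical below 0.2 rad and angle between the y axis of display1 and the y axis of carrier, either way round below 0.1 rad)) and ((horizontal distance between display2 and slot1 below 0.005 m and z of display2 in the frame of slot1 between -0.002 and 0.003 m and angle between display2's own z axis and vertical below 0.2 rad and angle between the y axis of display2 and the y axis of carrier, either way round below 0.1 rad) or (horizontal distance between display2 and slot2 below 0.005 m and z of display2 in the frame of slot2 between -0.002 and 0.003 m and angle between display2's own z axis and vertical below 0.2 rad and angle between the y axis of display2 and the y axis of carrier, either way round below 0.1 rad) or (horizontal distance between display2 and slot3 below 0.005 m and z of display2 in the frame of slot3 between -0.002 and 0.003 m and angle between display2's own z axis and vertical below 0.2 rad and angle between the y axis of display2 and the y axis of carrier, either way round below 0.1 rad)) and ((horizontal distance between display3 and slot1 below 0.005 m and z of display3 in the frame of slot1 between -0.002 and 0.003 m and angle between display3's own z axis and vertical below 0.2 rad and angle between the y axis of display3 and the y axis of carrier, either way round below 0.1 rad) or (horizontal distance between display3 and slot2 below 0.005 m and z of display3 in the frame of slot2 between -0.002 and 0.003 m and angle between display3's own z axis and vertical below 0.2 rad and angle between the y axis of display3 and the y axis of carrier, either way round below 0.1 rad) or (horizontal distance between display3 and slot3 below 0.005 m and z of display3 in the frame of slot3 between -0.002 and 0.003 m and angle between display3's own z axis and vertical below 0.2 rad and angle between the y axis of display3 and the y axis of carrier, either way round below 0.1 rad))), for 0.3 s.
2. then the green button is pressed down (value of joint start above 0.0045 m), for 0.05 s.
At the end, for the whole second after the job is handed in: Every shell is in a pocket (3.5 mm of its centre, 2 mm of the floor, tilt under 0.03 rad, square to 0.06 rad), every display in a carrier slot (5 mm of its centre, 3 mm of the floor, 0.2 rad of upright, 0.1 rad along the slot), all at rest, the button up again (all of step 1 and linear speed of each of shell1, shell2, shell3, display1, display2, display3 below 0.02 m/s and value of joint start below 0.002 m); the robot touches nothing.
It fails at once if a display was tipped over (more than 0.6 rad from upright) (angle between any of display1, display2, display3's own z axis and vertical above 0.6 rad).
It fails at once if a bystander was pushed more than 5 cm (distance of any of solvent, tape, driver, tweezers, pot from where it was at the start of the episode above 0.05 m).
Of shell1, shell2, shell3, display1, display2, display3 only 5 to 6 are there at a start; the rules pass over those that are not, and their reading is None.
At some moment in a run one of shell1, shell2, shell3 may be knocked a few centimetres aside while the robot is not near it.
It also fails if it takes over 210 s, if anything falls off the work surface, if the arm or the gripper's body presses on something with over 40 N, if the wrist force passes 120 N, or if a joint passes its speed limit or range.

### The arm

A 7-joint arm with a two-finger parallel gripper is mounted at the origin on the work surface. World frame = base frame: x ahead of the robot, y to its left, z up, the work surface at z = 0. Lengths are in mm, angles in rad, forces in N, time in s.
With the tool pointing down it reaches from about 350 to 900 mm from the base axis. Payload 19.9 kg.
Tool frame: the origin (TCP) lies midway between the tips of the shut fingers; the grasp point (between the pads) lies 19 mm behind it; z points along the fingers, y is the line along which they close (so a half turn about z gives the same grasp; the last joint's range is limited). The gripper opens to 94 mm and grips with 3 to 60 N. Pads are 16 mm wide; open, the fingers measure 119 mm over their backs; the gripper's body (75 mm by 177 mm) begins 78 mm behind the grasp point.
Start: joints at [-1.315, 0.417, -0.01, 1.614, 0.005, 1.111, -0.053], TCP at [183.376, 597.469, 180.625] pointing down, gripper open.
Joint ranges: [-2.81, 2.81], [-0.39, 2.02], [-1.27, 1.25], [0.06, 2.57], [-1.19, 4.33], [0.19, 2], [-2.82, 2.82]. Speed limits (rad/s): [1.89, 1.89, 2.39, 2.39, 3.01, 3.01, 3.01].

### API

Orientations are given as a unit quaternion [w, x, y, z].
In Python, from workcell import ctrl, vision, find_in, pinpoint gives the robot as it stands. Calls block until the motion is done:
- ctrl.reach(position, orientation): joint-space move of the TCP to a pose.
- ctrl.line_to(position, max_speed=150, rot=None, max_force=None): straight line of the TCP; rot=None keeps the orientation; max_speed is the mean speed in mm/s. With max_force (N) it stops when the force on the tool has changed by that much, and returns True; else False.
- ctrl.goto_joints(angles): joint-space move.
- ctrl.set_gripper(opening): finger opening in mm; the grip force is fixed at half the most; returns when the fingers have stopped.
- ctrl.sleep(seconds).
- ctrl.solve_ik(position, orientation): joint angles nearest the present ones, or None.
- vision.capture(name): name is "side" or "top" or "wrist"; returns (picture, depth): 420x560x3 uint8, red, green, blue; 420x560 float32, mm along the optical axis (not along the pixel's ray), 0 where there is no reading.
- vision.camera_params(name): a dict with "fov_y" (degrees; the focal length in pixels is half the picture's height over the tangent of half this angle, whatever the lens; pixels are square), "cx", "cy" (the principal point, pixels), "dist_coeffs" ([k1, k2, p1, p2, k3] as OpenCV has them; the pictures are not rectified), "R" (3x3) and "t" (3): a world point X has camera coordinates R X + t. Camera axes: x right, y down, z forward; pixel columns grow to the right and rows downward; lengths in mm; the calibration is good to about 2 mm. A picture is of the moment at which its call begins: read the wrist's pose just before it. camera_params takes no time and is no camera call; for the wrist camera it gives the pose at the moment of the call.
A pose or a line that the arm cannot do raises ctrl.IKError and nothing moves.
- ctrl.finish_job(): hands the job in; it is judged then, once.
Trained networks look in the newest picture that a camera, given by its name, has taken for a name from the list of things; names that differ only in an ending like _2 or _b are one class to them, and where a whole thing is asked for, a point or a joint stands for the part that bears it (a point fixed in the world has none). Each returns a list of dicts, best first, with "confidence" (0 to 1); they miss things now and then, are a little off and sometimes report something else, mostly with a low value. They report only what shows in the picture. A call takes as long as a camera call. They do not tell look-alikes from the thing itself.
- find_in(camera, label): "location" ([x, y, z] in mm, in world coordinates, good to about 4 mm: the middle of the surface that is visible of it).
- pinpoint(camera, label): "location" ([x, y, z] in mm, in world coordinates, good to about 4 mm: a listed point, or the origin of a listed thing).
Readings, each from a call of its own:
- ctrl.read_clock(): time.
- ctrl.read_joint_pos(): joint angles.
- ctrl.read_qd(): joint speeds.
- ctrl.read_tau(): joint torques, N m.
- ctrl.read_tool_pos(): TCP position.
- ctrl.read_tcp_rot(): TCP orientation.
- ctrl.read_wrist_force(): force on the tool from outside, world axes, zero at the start.
- ctrl.read_ft_torque(): the same for the moment, N m.
- ctrl.read_grip_width(): finger opening in mm.
- ctrl.read_gripper_force(): force on a finger pad.
Only numpy, scipy, OpenCV 4.12 (cv2) and the standard library are available. Lean on these libraries where they do the work, as an engineer would, in place of code of your own. Each camera call takes 0.05 s, during which the arm holds its last target. There are 200 camera calls.

## Working session

There is one attempt and no reset: what is moved stays moved. The work goes in short steps, each a Python script; the robot and the scene stay as the last script left them, time stands still between calls to the robot, and variables do not carry over. Pictures are saved under pics/ and viewed, at most 14 in all, crops included, and the job is handed in when it is done.

```bash
ls; mkdir -p pics; python3 - <<'E'
from workcell import ctrl, vision, find_in, pinpoint
import cv2,numpy as np
for c in ("top","side"):
    im,d=vision.capture(c); cv2.imwrite(f"pics/{c}0.png",im[:,:,::-1]); np.save(f"pics/{c}0d.npy",d)
    p=vision.camera_params(c); print(c,{k:np.round(v,4).tolist() for k,v in p.items()})
    for l in ["carrier","pocket1","slot1","rack","display1","shell1","start_top","solvent","pot","tape"]:
        for r in pinpoint(c,l): print(c,l,round(r["confidence"],2),np.round(r["location"]).tolist())
p=vision.camera_params("wrist"); print({k:np.round(v,4).tolist() for k,v in p.items()})
print(ctrl.read_clock(),ctrl.read_tcp_rot())
E
```

```text
pics
top {'fov_y': 48.0176, 'cx': 279.9252, 'cy': 212.504, 'dist_coeffs': [-0.1189, 0.0, 0.0, 0.0, 0.0], 'R': [[-0.0079, -1.0, -0.0042], [-0.9862, 0.0085, -0.1653], [0.1653, 0.0028, -0.9862]], 't': [56.0447, 535.5263, 1229.2105]}
top carrier 0.88 [573.0, 80.0, 1.0]
top pocket1 0.9 [530.0, -27.0, 14.0]
top pocket1 0.76 [536.0, 79.0, 11.0]
top pocket1 0.69 [539.0, 193.0, 12.0]
top slot1 0.72 [645.0, -39.0, 16.0]
top slot1 0.68 [643.0, 73.0, 12.0]
top slot1 0.55 [650.0, 188.0, 17.0]
top rack 0.69 [456.0, 399.0, 1.0]
top display1 0.6 [461.0, 397.0, 13.0]
top display1 0.6 [429.0, 543.0, -2.0]
top display1 0.59 [296.0, 394.0, 2.0]
top display1 0.53 [414.0, 396.0, 13.0]
top shell1 0.72 [399.0, -248.0, -2.0]
top shell1 0.68 [576.0, -254.0, 1.0]
top shell1 0.67 [517.0, -452.0, 1.0]
top start_top 0.67 [383.0, 237.0, 63.0]
top start_top 0.35 [527.0, -25.0, 14.0]
top start_top 0.24 [741.0, 57.0, -0.0]
top solvent 0.64 [689.0, 334.0, 1.0]
top solvent 0.26 [415.0, 398.0, 13.0]
top tape 0.96 [742.0, -203.0, 2.0]
side {'fov_y': 56.0199, 'cx': 278.8606, 'cy': 211.0075, 'dist_coeffs': [-0.1173, 0.0, 0
[... 459 characters left out ...]
85 [417.0, 393.0, 11.0]
side display1 0.75 [298.0, 390.0, -0.0]
side display1 0.67 [460.0, 394.0, 8.0]
side shell1 0.7 [510.0, -450.0, -0.0]
side shell1 0.65 [575.0, -254.0, -2.0]
side shell1 0.49 [402.0, -250.0, 1.0]
side start_top 0.47 [741.0, -204.0, 1.0]
side start_top 0.39 [769.0, -91.0, -2.0]
side solvent 0.77 [696.0, 335.0, 3.0]
side pot 0.85 [770.0, -90.0, 0.0]
side tape 0.76 [741.0, -202.0, 3.0]
{'fov_y': 63.9543, 'cx': 282.2253, 'cy': 202.1805, 'dist_coeffs': [-0.0013, 0.0, 0.0, 0.0, 0.0], 'R': [[0.2932, 0.956, -0.0008], [0.9155, -0.2805, 0.2883], [0.2754, -0.0853, -0.9575]], 't': [-625.0236, -29.2011, 392.9274]}
1.1 [ 1.84493495e-05  1.48388744e-01  9.88929106e-01 -5.48838218e-05]
```

View pictures.

View pics/top0.png

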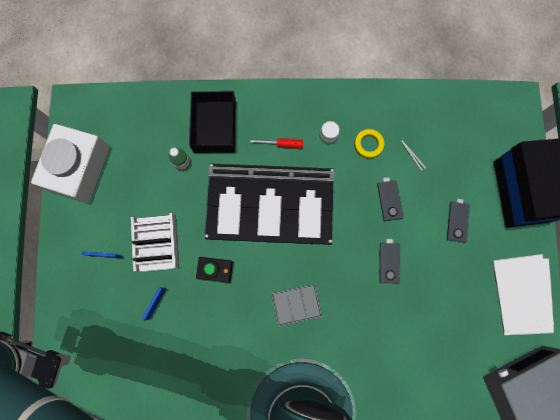

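View pics/side0.png

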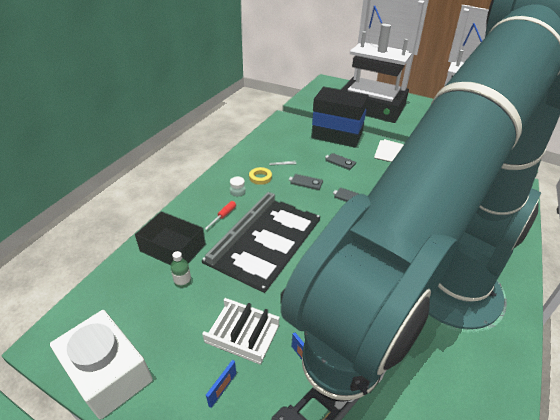

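```bash
cat > h.py <<'E'
from workcell import ctrl, vision, find_in, pinpoint
import cv2,numpy as np
CAM=85.4   # camera offset along tool x
def quat(psi): # tool down, tool x at yaw psi
    return [0,np.cos(psi/2),np.sin(psi/2),0]
def go(x,y,z,psi): ctrl.reach([x,y,z],quat(psi))
def view(x,y,z,psi,name=None):
    """put the wrist camera straight above x,y and take a picture"""
    go(x-CAM*np.cos(psi),y-CAM*np.sin(psi),z,psi); ctrl.sleep(.25)
    return shot("wrist",name)
def shot(cam,name=None):
    p=vision.camera_params(cam); im,d=vision.capture(cam)
    if name: cv2.imwrite(f"pics/{name}.png",im[:,:,::-1])
    return im,d,p
def rays(p,uv):
    f=210/np.tan(np.radians(p["fov_y"]/2)); K=np.array([[f,0,p["cx"]],[0,f,p["cy"]],[0,0,1]])
    n=cv2.undistortPoints(np.asarray(uv,float).reshape(-1,1,2),K,np.array(p["dist_coeffs"],float)).reshape(-1,2)
    R=np.array(p["R"]); t=np.array(p["t"]); return -R.T@t, np.c_[n,np.ones(len(n))]@R, n
def to_plane(p,uv,z):
    C,r,_=rays(p,uv); return (C+r*((z-C[2])/r[:,2])[:,None])[:,:2]
def world(p,d):
    v,u=np.mgrid[:420,:560]; C,r,_=rays(p,np.c_[u.ravel(),v.ravel()])
    w=C+r*d.reshape(-1,1); w[d.ravel()<=0]=np.nan; return w.reshape(420,560,3)
def project(p,X):
    f=210/np.tan(np.radians(p["fov_y"]/2)); K=np.array([[f,0,p["cx"]],[0,f,p["cy"]],[0,0,1]])
    return cv2.projectPoints(np.array(X,float).reshape(-1,1,3),cv2.Rodrigues(np.array(p["R"]))[0],np.array(p["t"],float),K,np.array(p["dist_coeffs"],float))[0].reshape(-1,2)
def ortho(p,im,x,y,z,half=90,s=4):
    """orthophoto of plane z around x,y: s px per mm, column = +x, row = +y"""
    g=np.arange(-half,half,1/s); X,Y=np.meshgrid(x+g,y+g)
    m=project(p,np.c_[X.ravel(),Y.ravel(),np.full(X.size,z)]).astype(np.float32).reshape(*X.shape,2)
    return cv2.remap(im,m[...,0],m[...,1],cv2.INTER_LINEAR)
E
python3 - <<'E'
from h import *
out=[]
go(300,450,250,np.pi); print(ctrl.read_clock())
for n,(x,y,z) in dict(p2=(537,79,12),s=(400,-249,12)).items():
    im,d,p=view(x,y,100,np.pi,n); print(n,ctrl.read_clock(),ctrl.read_tool_pos(), -np.array(p["R"]).T@np.array(p["t"]))
    w=world(p,d); q=project(p,[[x,y,z]])[0].astype(int); print(q,w[q[1],q[0]], "noise",np.nanstd(w[q[1]-8:q[1]+8,q[0]-8:q[0]+8,2]))
    out.append(ortho(p,im,x,y,12,100,2))
cv2.imwrite("pics/o1.png",np.hstack(out)[:,:,::-1])
E
```

```text
1.9167
p2 4.0833 [622.35722368  79.43391202 100.12087391] [537.03081999  80.06945927 303.6748047 ]
[281 100] [536.29467926  78.92123145  11.07033335] noise 0.691599032890564
s 5.7167 [ 485.71450145 -248.52135385   99.94201844] [ 400.53274607 -247.87871545  303.43942844]
[281 100] [ 399.71310029 -249.07656046   11.81096566] noise 0.7059270989359675
```

View pics/o1.png

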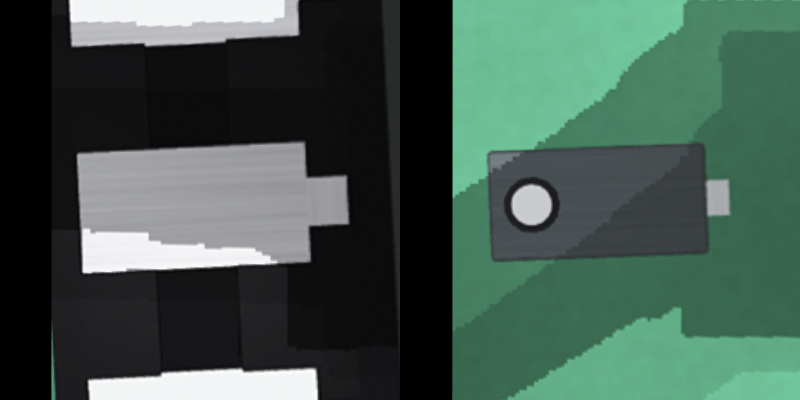

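View pics/p2.png

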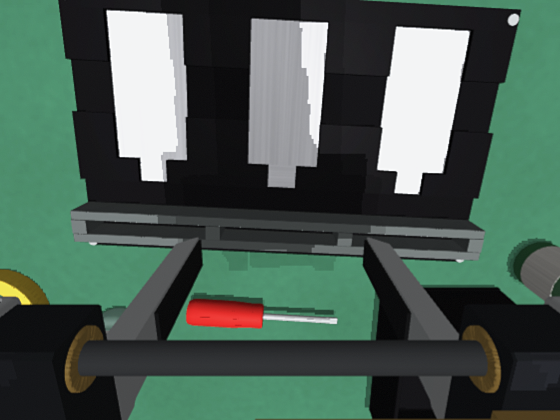

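```bash
cat >> h.py <<'E'
def rect(p,im,x,y,z,kind,size):
    """x,y,yaw(long axis, in (-90,90]),dims of a shell or pocket floor near x,y on plane z"""
    s=4; o=ortho(p,im,x,y,z,90,s); hsv=cv2.cvtColor(o,cv2.COLOR_RGB2HSV)
    m=(o.min(2)>105) if kind=="pocket" else (hsv[...,1]<75)&(o.max(2)>20)
    m=cv2.morphologyEx(m.astype(np.uint8),cv2.MORPH_CLOSE,np.ones((9,9)))
    k=cv2.getStructuringElement(cv2.MORPH_ELLIPSE,(121,121)); m2=cv2.morphologyEx(m,cv2.MORPH_OPEN,k)
    n,l,st,c=cv2.connectedComponentsWithStats(m2)
    if n<2: return None
    i=1+np.argmin(np.hypot(*(c[1:]-len(o)/2).T)-0.02*st[1:,4]**.5)
    comp=cv2.dilate((l==i).astype(np.uint8),np.ones((21,21)))&m  # regain the corners
    core=cv2.morphologyEx(comp,cv2.MORPH_OPEN,np.ones((121,121)) if 0 else k)|((l==i).astype(np.uint8))
    cs=max(cv2.findContours(core,cv2.RETR_EXTERNAL,cv2.CHAIN_APPROX_NONE)[0],key=cv2.contourArea)
    (cx,cy),(w,h),a=cv2.minAreaRect(cs)
    if w<h: w,h,a=h,w,a+90
    a=np.radians((a+90)%180-90)
    # tongue side: material of m beyond the end
    X,Y=np.meshgrid(np.arange(len(o))-cx,np.arange(len(o))-cy)
    u=X*np.cos(a)+Y*np.sin(a); v=-X*np.sin(a)+Y*np.cos(a)
    side=[int((m>0)[(sg*u>w/2+8)&(sg*u<w/2+40)&(abs(v)<40)].sum()) for sg in (1,-1)]
    if side[1]>side[0]: a+=np.pi
    return np.array([x-90+cx/s,y-90+cy/s,a]),(round(w/s,1),round(h/s,1)),side
E
python3 - <<'E'
from h import *
a=[]
for n,(x,y) in dict(s1=(400,-249)).items():
    im,d,p=view(x,y,100,np.pi); print(n,rect(p,im,x,y,12,"shell",0))
for n,(x,y) in dict(p1=(530,-28),p2=(537,79),p3=(539,193)).items():
    im,d,p=view(x,y,100,np.pi); print(n,rect(p,im,x,y,12,"pocket",0), np.array(ctrl.read_tool_pos()).round(2))
a=[]
for n,(x,y,z) in dict(sl1=(642,-37,40),sl2=(645,76,40),sl3=(650,189,40),rk=(460,398,70)).items():
    im,d,p=view(x,y,140,np.pi/2); np.savez("pics/"+n,im=im,d=d,**p)
    o=ortho(p,im,x,y,z,70,2 if 1 else 1); a.append(o)
im,d,p=view(383,237,140,np.pi); np.savez("pics/bt",im=im,d=d,**p)
w=world(p,d); hs=cv2.cvtColor(im,cv2.COLOR_RGB2HSV); 
a.append(ortho(p,im,383,237,50,70,2)); a.append(a[-1]*0)
cv2.imwrite("pics/o2.png",np.vstack([np.hstack(a[:3]),np.hstack(a[3:])])[:,:,::-1]); print(ctrl.read_clock())
E
```

```text
s1 (array([ 4.00401978e+02, -2.48097717e+02, -3.77178179e-02]), (111.9, 55.1), [1943, 0])
p1 (array([ 5.31060837e+02, -2.93779755e+01, -4.87419732e-02]), (120.1, 60.0), [2558, 0]) [615.27 -28.93 100.16]
p2 (array([ 5.36645393e+02,  8.26515045e+01, -5.08037925e-02]), (120.5, 60.4), [2562, 0]) [622.47  77.97 100.1 ]
p3 (array([ 5.42289833e+02,  1.94536072e+02, -4.96486464e-02]), (120.7, 60.5), [2560, 0]) [624.62 192.01 100.12]
15.4917
```

View pics/o2.png

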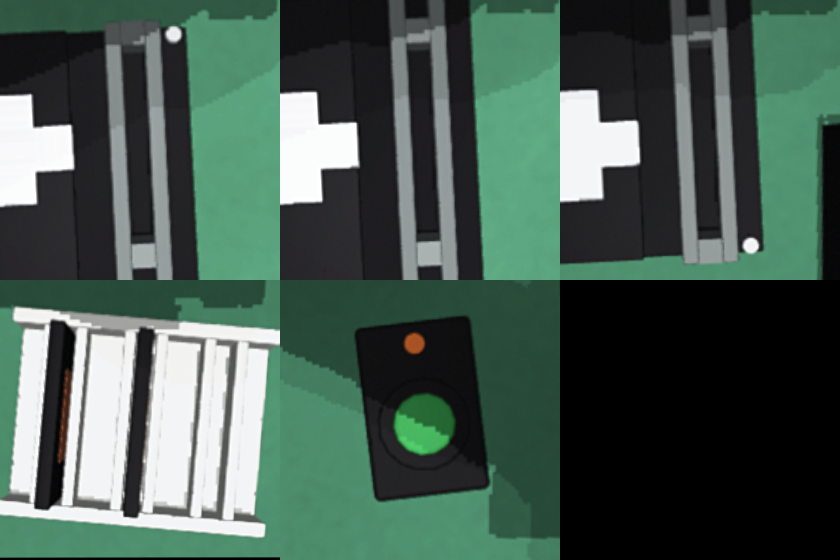

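```bash
cat >> h.py <<'E'
def mask(o,kind):
    hsv=cv2.cvtColor(o,cv2.COLOR_RGB2HSV)
    m=(o.min(2)>105) if kind=="pocket" else (hsv[...,1]<75)&(o.max(2)>20)
    return cv2.morphologyEx(m.astype(np.uint8),cv2.MORPH_CLOSE,np.ones((9,9)))
def fine(p,im,x,y,z,kind):
    """refined x,y,yaw,(length,width): edges clear of tongue and corners"""
    r=rect(p,im,x,y,z,kind,0)
    if r is None: return None
    (x,y,a),_,side=r; s=4; o=ortho(p,im,x,y,z,90,s); m=mask(o,kind)
    L0,W0=(114,60) if kind=="pocket" else (110,56)
    for _ in range(3):
        du=np.arange(-85,85,.25)
        def prof(U,V):
            X=(U*np.cos(a)-V*np.sin(a)+x-x0+90)*s; Y=(U*np.sin(a)+V*np.cos(a)+y-y0+90)*s
            return cv2.remap(m.astype(np.float32),X.astype(np.float32),Y.astype(np.float32),cv2.INTER_LINEAR)
        if _==0: x0,y0=x,y
        us=np.arange(-45,45,1.); V,U=np.meshgrid(np.arange(-38,38,.25),us); P=prof(U,V)>.5
        ext=[]
        for i,u in enumerate(us):
            q=P[i]; c=len(q)//2; lo=c-np.argmax(~q[:c][::-1]); hi=c+np.argmax(~q[c:]); ext.append((V[i,lo],V[i,hi-1]+.25))
        ext=np.array(ext); ok=abs(np.diff(ext)[:,0]-W0)<3
        k=np.polyfit(us[ok],ext[ok].mean(1),1); W=np.median(np.diff(ext[ok]))
        vs=np.r_[np.arange(-24,-15,1.),np.arange(15,24,1.)]; U2,V2=np.meshgrid(np.arange(-80,80,.25),vs); P=prof(U2,V2)>.5
        e2=[]
        for i in range(len(vs)):
            q=P[i]; c=len(q)//2; lo=c-np.argmax(~q[:c][::-1]); hi=c+np.argmax(~q[c:]); e2.append((U2[i,lo],U2[i,hi-1]+.25))
        e2=np.array(e2); L=np.median(np.diff(e2)); cu=np.median(e2.mean(1)); cv=np.polyval(k,cu)
        x,y,a=x+cu*np.cos(a)-cv*np.sin(a),y+cu*np.sin(a)+cv*np.cos(a),a+k[0]
    return np.array([x,y,a]),(round(L,1),round(float(W),1)),side
E
python3 - <<'E'
from h import *
for n,(x,y) in dict(p1=(531,-29),p3=(542.3,194),p2=(536.6,82.6)).items():
    im,d,p=view(x,y,100,np.pi); print(n,fine(p,im,x,y,12,"pocket"))
def ld(n):
    q=np.load("pics/"+n+".npz"); return q["im"],q["d"],{k:q[k].tolist() for k in ("fov_y","cx","cy","dist_coeffs","R","t")}
def prof(p,im,x,y,z,a,us,vs):
    U,V=np.meshgrid(us,vs); P=np.c_[(x+U*np.cos(a)-V*np.sin(a)).ravel(),(y+U*np.sin(a)+V*np.cos(a)).ravel(),np.full(U.size,z)]
    m=project(p,P).astype(np.float32).reshape(*U.shape,2); return cv2.remap(im,m[...,0],m[...,1],cv2.INTER_LINEAR).mean(2)
a=-.0500
for n,(x,y) in dict(sl1=(642,-37),sl2=(645,76),sl3=(650,189)).items():
    im,d,p=ld(n)
    g=np.arange(-16,16,.25); b=prof(p,im,x+3,y,40,a,g,np.arange(-30,31,2)).mean(0); gr=np.diff(b); 
    g2=np.arange(-70,70,.25); b2=prof(p,im,x+3,y,40,a,np.arange(-2,3,1),g2).mean(1); gr2=np.diff(b2)
    f=lambda G,A,t:[(round(G[i],2),round(A[i])) for i in range(1,len(A)-1) if abs(A[i])>t and abs(A[i])==max(abs(A[max(0,i-4):i+5]))]
    print(n,f(g+.125,gr,6),f(g2+.125,gr2,5))
    w=world(p,d); D=w.reshape(-1,3); D=D[(abs(D[:,0]-x-3)<25)&(abs(D[:,1]-y)<30)]; print(np.histogram(D[:,2],np.arange(0,56,4))[0])
im,d,p=ld("rk"); x,y=460,398
for a in (.06,.08,.1): 
    g=np.arange(-75,75,.5); b=prof(p,im,x,y,40,a,g,np.arange(-44,45,2)).mean(0); print(a,f(g+.25,np.diff(b),12))
im,d,p=ld("bt"); w=world(p,d); h=cv2.cvtColor(im,cv2.COLOR_RGB2HSV); D=np.linalg.norm(w[...,:2]-[383,237],axis=2)
m=(D<60)&(h[...,1]>130)&(h[...,0]>45)&(h[...,0]<75)&(w[...,2]>30); print(m.sum(),np.nanmedian(w[m],axis=0))
E
```

```text
p1 (array([ 5.28080173e+02, -2.91969022e+01, -4.93955454e-02]), (np.float64(113.8), 60.0), [2560, 0])
p3 (array([ 5.39396232e+02,  1.94721082e+02, -5.04364056e-02]), (np.float64(113.8), 60.2), [2561, 0])
p2 (array([ 5.33726599e+02,  8.27725744e+01, -5.22049397e-02]), (np.float64(113.8), 59.8), [2561, 0])
sl1 [(np.float64(-10.38), -21), (np.float64(1.88), 19), (np.float64(9.62), -22)] [(np.float64(-52.62), 6), (np.float64(-47.88), -10), (np.float64(51.62), 21), (np.float64(63.38), -23)]
[   0    0 1555  629   10   13   11   15   11 1030  315    0    0]
sl2 [(np.float64(-15.12), 19), (np.float64(-7.62), -22), (np.float64(4.62), 18), (np.float64(12.38), -22)] [(np.float64(-60.88), 10), (np.float64(-53.88), 10), (np.float64(-48.88), -14), (np.float64(45.88), 6), (np.float64(50.62), 34), (np.float64(62.62), -24)]
[   0    0 1630  613    9   12   13   13   11  986  365    0    0]
sl3 [(np.float64(-14.38), 18), (np.float64(-6.88), -21), (np.float64(5.38), 17), (np.float64(13.12), -21)] [(np.float64(-61.88), 8), (np.float64(-54.88), 12), (np.float64(-49.88), -12), (np.float64(49.62), 25), (n
[... 331 characters left out ...]
np.float64(45.75), -30), (np.float64(49.75), 33), (np.float64(67.25), -33)]
0.08 [(np.float64(-68.75), 43), (np.float64(-54.75), -78), (np.float64(-39.75), 66), (np.float64(-33.75), -58), (np.float64(-6.75), -51), (np.float64(3.25), 38), (np.float64(29.75), -42), (np.float64(32.25), 50), (np.float64(46.25), -43), (np.float64(50.25), 48), (np.float64(67.75), -47)]
0.1 [(np.float64(-68.75), 40), (np.float64(-54.75), -71), (np.float64(-39.75), 60), (np.float64(-33.75), -52), (np.float64(-6.75), -45), (np.float64(3.25), 35), (np.float64(29.75), -39), (np.float64(32.25), 48), (np.float64(46.25), -40), (np.float64(50.25), 48), (np.float64(67.75), -42)]
1133 [384.54076568 238.94857833  66.33531619]
```

```bash
cat >> h.py <<'E'
A=-.0505
POCK=[(528.08,-29.2),(533.73,82.77),(539.40,194.72)]
SLOT=[(640.85,-34.92),(646.55,76.94),(652.25,188.9)]
def hover(x,y,z,psi):
    """line to a pose, then trim out the standing error in x,y"""
    ctrl.line_to([x,y,z],150,quat(psi)); ctrl.sleep(.15); e=np.array([x,y,z])-ctrl.read_tool_pos(); e=np.clip(e,-2,2)
    ctrl.line_to((np.array([x,y,z])+e).tolist(),50); ctrl.sleep(.1); return e
def look(x,y):
    for _ in range(3):
        im,d,p=view(x,y,100,np.pi); r=fine(p,im,x,y,12,"shell"); print("shell",r)
        if abs(r[0][0]-x)+abs(r[0][1]-y)<8: break
        x,y=r[0][:2]
    psi=r[0][2]+np.pi; im,d,p=view(*r[0][:2],100,psi); r=fine(p,im,*r[0][:2],12,"shell"); print("shell",r)
    assert abs(r[1][0]-110)<4 and abs(r[1][1]-56)<3
    return r[0]
def grab(s):
    psi=s[2]+np.pi; ctrl.set_gripper(80); go(s[0],s[1],90,psi); print("trim",hover(s[0],s[1],40,psi))
    e=np.array(ctrl.read_tool_pos())
    ctrl.line_to([*(2*np.array(s[:2])-e[:2]),2.5],100); ctrl.set_gripper(0); ctrl.sleep(.2)
    print("grab",np.round(ctrl.read_tool_pos(),2),ctrl.read_grip_width(),ctrl.read_gripper_force())
E
python3 - <<'E'
from h import *
s=look(400,-248); grab(s); t=np.array(ctrl.read_tool_pos())
ctrl.set_gripper(80); ctrl.line_to([t[0],t[1],60]); s2=look(s[0],s[1])
n=np.array([-np.sin(s2[2]),np.cos(s2[2])]); l=np.array([np.cos(s2[2]),np.sin(s2[2])])
print("bias lateral",(s2[:2]-t[:2])@n,"long",(s2[:2]-t[:2])@l,ctrl.read_clock())
E
```

```text
shell (array([ 3.98922895e+02, -2.47916961e+02, -3.86142293e-02]), (np.float64(108.5), 55.0), [1849, 0])
shell (array([ 3.98883280e+02, -2.47927822e+02, -3.83773459e-02]), (np.float64(108.5), 55.0), [1963, 0])
trim [-0.74293997  0.32135148 -0.88497766]
grab [ 399.48 -248.23    2.49] 0.37452061627930067 0.0
shell (array([ 3.98858467e+02, -2.47910342e+02, -3.80313923e-02]), (np.float64(108.5), 55.0), [1896, 0])
shell (array([ 3.98866127e+02, -2.47930099e+02, -3.83788033e-02]), (np.float64(108.5), 55.0), [1875, 0])
bias lateral 0.27995625753431935 long -0.6287062259295435 28.125
```

```bash
python3 - <<'E'
from h import *
s=np.array([398.87,-247.93,-.0384]); psi=s[2]+np.pi
print(ctrl.read_grip_width()); ctrl.set_gripper(80); print(ctrl.read_grip_width())
go(s[0],s[1],90,psi); ctrl.line_to([s[0],s[1],2.5],100); print(ctrl.read_tool_pos(),ctrl.read_wrist_force())
a,_,_=shot("wrist"); b,_,_=shot("side")
ctrl.set_gripper(50); print(ctrl.read_grip_width(),ctrl.read_gripper_force(),ctrl.read_wrist_force()); c,_,_=shot("wrist"); e,_,_=shot("side")
cv2.imwrite("pics/g.png",cv2.resize(np.vstack([np.hstack([a,c]),np.hstack([b,e])]),(800,600))[:,:,::-1])
E
```

```text
80.23574701440695
79.56491229247149
[ 399.1839655  -248.15022293    2.92500412] [0.67808491 0.62402101 0.18149333]
49.83490570375262 0.0 [-0.48291069 -0.29575958 -0.46350078]
```

View pics/g.png

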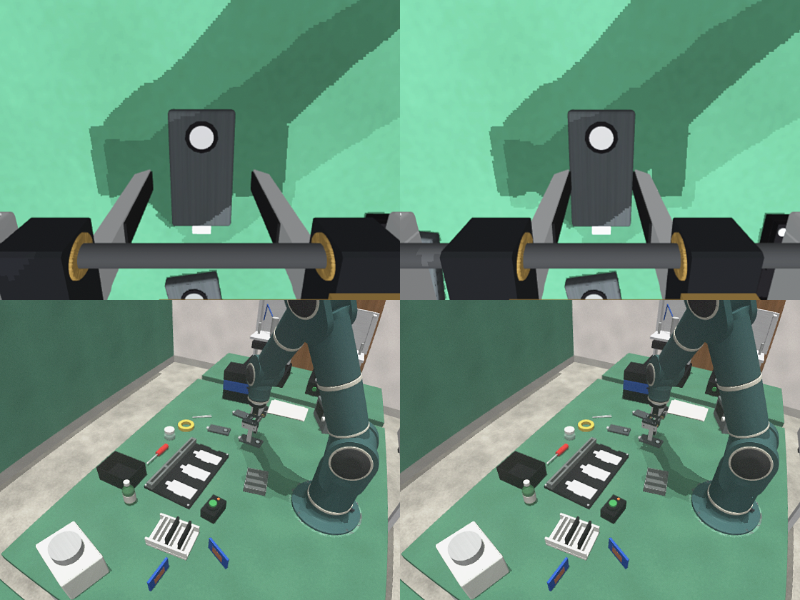

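```bash
python3 - <<'E'
from h import *
ctrl.set_gripper(80)
for w in (80,):
    im,d,p=shot("wrist"); W=world(p,d)
    t=np.array(ctrl.read_tool_pos()); print(t, d.min(), np.array(p["t"]))
    Rt=np.array(p["R"]); 
    for v in range(225,262,6):
        print(v,[(u,tuple(np.round(W[v,u]).astype(float))) for u in range(190,225,8)])
    cv2.imwrite("pics/g2.png",cv2.resize(im[200:320,150:410],(780,360),interpolation=cv2.INTER_NEAREST)[:,:,::-1])
    print(project(p,[[t[0],t[1]+sg*40,z] for sg in(1,-1) for z in (0,10,20)]).round())
E
```

```text
[ 398.86680742 -247.93271786    2.4932037 ] 0.0 [ 232.06958777 -368.34546906  104.15070339]
225 [(190, (np.float64(389.0), np.float64(-308.0), np.float64(-1.0))), (198, (np.float64(389.0), np.float64(-302.0), np.float64(-0.0))), (206, (np.float64(389.0), np.float64(-297.0), np.float64(-0.0))), (214, (np.float64(390.0), np.float64(-292.0), np.float64(-1.0))), (222, (np.float64(389.0), np.float64(-286.0), np.float64(1.0)))]
231 [(190, (np.float64(393.0), np.float64(-308.0), np.float64(0.0))), (198, (np.float64(393.0), np.float64(-303.0), np.float64(-0.0))), (206, (np.float64(394.0), np.float64(-298.0), np.float64(-1.0))), (214, (np.float64(393.0), np.float64(-292.0), np.float64(1.0))), (222, (np.float64(394.0), np.float64(-287.0), np.float64(-0.0)))]
237 [(190, (np.float64(398.0), np.float64(-309.0), np.float64(-2.0))), (198, (np.float64(398.0), np.float64(-303.0), np.float64(-1.0))), (206, (np.float64(398.0), np.float64(-298.0), np.float64(-0.0))), (214, (np.float64(398.0), np.float64(-293.0), np.float64(0.0))), (222, (np.float64(398.0), np.float64(-287.0), np.float64(0.0)))]
243 [(19
[... 708 characters left out ...]
), np.float64(50.0))), (198, (np.float64(386.0), np.float64(-290.0), np.float64(51.0))), (206, (np.float64(389.0), np.float64(-287.0), np.float64(46.0))), (214, (np.float64(411.0), np.float64(-294.0), np.float64(-0.0))), (222, (np.float64(411.0), np.float64(-289.0), np.float64(-1.0)))]
261 [(190, (np.float64(387.0), np.float64(-292.0), np.float64(57.0))), (198, (np.float64(387.0), np.float64(-288.0), np.float64(57.0))), (206, (np.float64(392.0), np.float64(-287.0), np.float64(46.0))), (214, (np.float64(402.0), np.float64(-287.0), np.float64(28.0))), (222, (np.float64(416.0), np.float64(-289.0), np.float64(-0.0)))]
[[342. 234.]
 [345. 240.]
 [348. 247.]
 [221. 238.]
 [218. 244.]
 [215. 251.]]
```

View pics/g2.png

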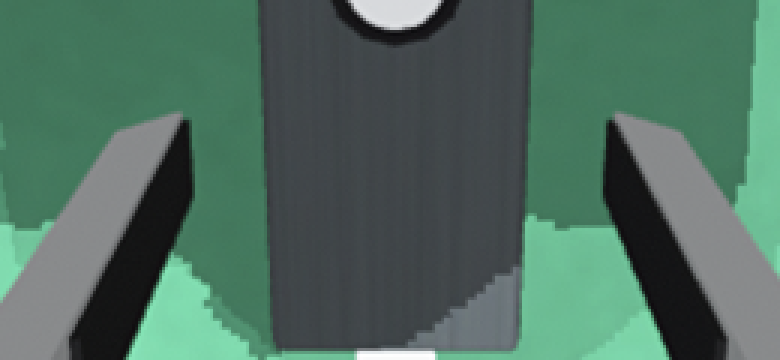

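```bash
python3 - <<'E'
from h import *
t=ctrl.read_tool_pos(); ctrl.line_to([t[0],t[1],70]); ctrl.line_to([470,-150,70],rot=quat(np.pi))
for w in (0,8,56,75):
    ctrl.set_gripper(w); ctrl.sleep(.2); im,d,p=shot("wrist"); W=world(p,d); t=np.array(ctrl.read_tool_pos())
    m=(abs(W[...,0]-t[0])<14)&(abs(W[...,1]-t[1])<60)&(W[...,2]>35); print(w,ctrl.read_grip_width(),m.sum(),np.round(np.nanpercentile(W[m][:,2],[0,1,5])-t[2],1), np.round(np.nanpercentile(W[m][:,0],[2,98])-t[0],1),np.round(np.nanpercentile(W[m][:,1],[2,98])-t[1],1))
for w in (0,56):
    ctrl.set_gripper(w); ctrl.line_to([470,-150,10],80); ctrl.sleep(.2)
    r=ctrl.line_to([470,-150,-40],15,max_force=5); print(w,r,ctrl.read_tool_pos(),ctrl.read_wrist_force()); ctrl.line_to([470,-150,30],80)
print(ctrl.read_clock())
E
```

```text
0 -0.2245956435067345 3858 [23.9 27.6 33.8] [-10.9   2.2] [-11.2  12.5]
8 8.238590412420976 4635 [23.  28.2 35.1] [-10.9   4.6] [-14.8  16.1]
56 56.15942103515725 10244 [23.4 28.3 37.5] [-12.4   7. ] [-38.2  39.5]
75 74.87606436844275 12103 [23.9 28.3 37.8] [-12.6   7.3] [-47.7  49. ]
0 True [ 470.06978486 -149.99102583  -24.56179883] [-1.48159128  0.32831294 11.73283586]
56 True [ 470.06085907 -149.98377609  -24.5588925 ] [-2.09059887  1.31962604 11.86159479]
46.6667
```

```bash
sed -i 's/s\[1\],90,psi); print("trim",hover(s\[0\],s\[1\],40,psi))/s[1],60,psi); print("trim",hover(s[0],s[1],5,psi))/; s/,2.5\],100); ctrl.set_gripper(0)/,-22.7],100); ctrl.set_gripper(0)/' h.py; tail -8 h.py
python3 - <<'E'
from h import *
s=look(400,-248); grab(s); t=np.array(ctrl.read_tool_pos()); print(ctrl.read_wrist_force())
assert 50<ctrl.read_grip_width()<60
ctrl.set_gripper(80); ctrl.line_to([t[0],t[1],60]); 
psi=s[2]+np.pi; im,d,p=view(*s[:2],100,psi); s2=fine(p,im,*s[:2],12,"shell")[0]; print(s2)
n=np.array([-np.sin(s2[2]),np.cos(s2[2])]); l=np.array([np.cos(s2[2]),np.sin(s2[2])])
print("bias lateral",(s2[:2]-t[:2])@n,"long",(s2[:2]-t[:2])@l,ctrl.read_clock())
grab(s2); t=ctrl.read_tool_pos(); ctrl.line_to([t[0],t[1],40]); print(ctrl.read_grip_width(),ctrl.read_wrist_force(),ctrl.read_clock())
E
```

```text
psi=r[0][2]+np.pi; im,d,p=view(*r[0][:2],100,psi); r=fine(p,im,*r[0][:2],12,"shell"); print("shell",r)
    assert abs(r[1][0]-110)<4 and abs(r[1][1]-56)<3
    return r[0]
def grab(s):
    psi=s[2]+np.pi; ctrl.set_gripper(80); go(s[0],s[1],60,psi); print("trim",hover(s[0],s[1],5,psi))
    e=np.array(ctrl.read_tool_pos())
    ctrl.line_to([*(2*np.array(s[:2])-e[:2]),-22.7],100); ctrl.set_gripper(0); ctrl.sleep(.2)
    print("grab",np.round(ctrl.read_tool_pos(),2),ctrl.read_grip_width(),ctrl.read_gripper_force())
shell (array([ 3.98915870e+02, -2.47914907e+02, -3.80924924e-02]), (np.float64(108.5), 55.0), [1915, 0])
shell (array([ 3.98861167e+02, -2.47930974e+02, -3.78231791e-02]), (np.float64(108.5), 55.0), [1885, 0])
trim [-0.79812642  0.30160104 -0.92799868]
grab [ 399.57 -248.22  -22.62] 55.952124163047635 30.000759065151215
[-0.37877174  1.27992587  3.78222926]
[ 3.98800692e+02 -2.47628466e+02 -3.81810774e-02]
bias lateral 0.5608066418247728 long -0.793824111651605 53.2917
trim [-0.77354426  0.31001013 -0.922291  ]
grab [ 399.5  -247.92  -22.61] 55.31302527063698 30.000857412815094
55.71445107189084 [-0.10991658  0.82840726 -0.73257385] 56.675
```

```bash
python3 - <<'E'
s=open('h.py').read()
s=s.replace('''    e=np.array(ctrl.read_tool_pos())
    ctrl.line_to([*(2*np.array(s[:2])-e[:2]),-22.7],100)''','''    ctrl.line_to([s[0]+E[0],s[1]+E[1],-22.7],100)''').replace('print("trim",hover(s[0],s[1],5,psi))','E=hover(s[0],s[1],5,psi)')
s+='''
def place(i,dl=0.,dn=-.56):
    """held shell into pocket i; dl,dn: tool offsets along/across the pocket"""
    psi=A+np.pi; l=np.array([np.cos(A),np.sin(A)]); n=np.array([-l[1],l[0]]); P=np.array(POCK[i])+dl*l+dn*n
    t=ctrl.read_tool_pos(); ctrl.line_to([t[0],t[1],60]); go(*P,60,psi); E=hover(*P,8,psi); print("width",ctrl.read_grip_width())
    hit=ctrl.line_to([P[0]+E[0],P[1]+E[1],-10.3],60,max_force=15); ctrl.sleep(.1)
    t=np.array(ctrl.read_tool_pos()); print("place",hit,t.round(2),"err",(t[:2]-P).round(2),np.round(ctrl.read_wrist_force(),1))
    if t[2]<-8.5: ctrl.set_gripper(75); ctrl.line_to([t[0],t[1],60])
def check(i):
    im,d,p=view(*POCK[i],100,np.pi); r=fine(p,im,*POCK[i],18+6-0,"shell"); W=world(p,d)
    c=np.array(POCK[i]); D=W.reshape(-1,3); l=np.array([np.cos(A),np.sin(A)]); n=np.array([-l[1],l[0]]); u=(D[:,:2]-c)@l; v=(D[:,:2]-c)@n
    z=[round(float(np.median(D[(abs(u-a)<10)&(abs(v-b)<8),2])),1) for a,b in((45,18),(45,-18),(-45,20),(-45,-20),(0,0))]
    print("check",r, "top z at corners, mid",z)
'''
open('h.py','w').write(s)
E
python3 - <<'E'
from h import *
place(0,.7); check(0); print(ctrl.read_clock())
E
```

```text
width 55.50582366410633
place True [528.11 -29.34 -11.53] err [-0.64  0.46] [-0.3  0.9  3.4]Traceback (most recent call last):
  File "<stdin>", line 2, in <module>
  File "h.py", line 110, in check
    im,d,p=view(*POCK[i],100,np.pi); r=fine(p,im,*POCK[i],18+6-0,"shell"); W=world(p,d)
                                       ~~~~^^^^^^^^^^^^^^^^^^^^^^^^^^^^^^
  File "h.py", line 74, in fine
    k=np.polyfit(us[ok],ext[ok].mean(1),1); W=np.median(np.diff(ext[ok]))
    raise TypeError("expected non-empty vector for x")
TypeError: expected non-empty vector for x
```

```bash
python3 - <<'E'
s=open('h.py').read()
s=s.replace('''r=fine(p,im,*POCK[i],18+6-0,"shell"); W=world(p,d)''','''W=world(p,d); cv2.imwrite(f"pics/chk{i}.png",cv2.resize(ortho(p,im,*POCK[i],18,75,3),None,fx=1,fy=1)[:,:,::-1])''').replace('print("check",r,','print("check",')
open('h.py','w').write(s)
E
python3 - <<'E'
from h import *
check(0)
P=[np.array(ctrl.read_tool_pos()) for _ in range(6)]; print(np.std(P,axis=0)); print(ctrl.read_clock())
E
```

```text
check top z at corners, mid [23.6, 23.5, 23.5, 23.4, 23.6]
[0.00000000e+00 3.55271368e-15 0.00000000e+00]
61.8667
```

View pics/chk0.png

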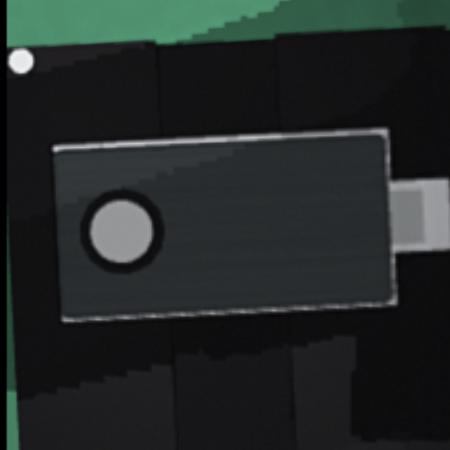

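```bash
cat >> h.py <<'E'
def off(s):
    t=np.array(ctrl.read_tool_pos())[:2]-s[:2]; return t@[np.cos(s[2]),np.sin(s[2])],t@[-np.sin(s[2]),np.cos(s[2])]
E
python3 - <<'E'
from h import *
for i,(x,y) in ((1,(576,-254)),(2,(514,-451))):
    s=look(x,y); grab(s); assert 50<ctrl.read_grip_width()<60; o=off(s); print("off",o)
    place(i,o[0]); check(i); print(ctrl.read_clock())
a=[cv2.imread(f"pics/chk{i}.png") for i in (1,2)]; cv2.imwrite("pics/chk.png",cv2.resize(np.hstack(a),(800,400)))
E
```

```text
shell (array([ 5.74522466e+02, -2.56821976e+02,  1.30698640e-01]), (np.float64(108.5), 55.0), [1855, 0])
shell (array([ 5.74508929e+02, -2.56866624e+02,  1.30284394e-01]), (np.float64(108.5), 55.0), [1848, 0])
grab [ 573.66 -256.52  -22.72] 55.83499968932055 29.999821186065674
off (np.float64(-0.793653770288027), np.float64(0.4542846730666623))
width 55.98537694859207
place True [531.99  82.46 -11.66] err [-0.92  0.21] [ 1.  -0.2  2.1]
check top z at corners, mid [25.2, 23.5, 23.5, 23.5, 23.6]
71.9083
shell (array([ 5.11570748e+02, -4.49557203e+02, -1.55260443e-01]), (np.float64(108.5), 55.0), [1850, 0])
shell (array([ 5.11630139e+02, -4.49550132e+02, -1.55079009e-01]), (np.float64(108.5), 55.0), [1899, 0])
grab [ 511.03 -448.92  -22.72] 55.633908441174675 29.999781847000122
off (np.float64(-0.6868290480688455), np.float64(0.5327618929555689))
width 55.75649248840781
place True [537.77 194.16 -11.69] err [-0.91 -0.04] [-1.3 -0.6  7.4]
check top z at corners, mid [233.9, 23.5, 23.5, 23.4, 23.6]
83.9833
```

View pics/chk.png

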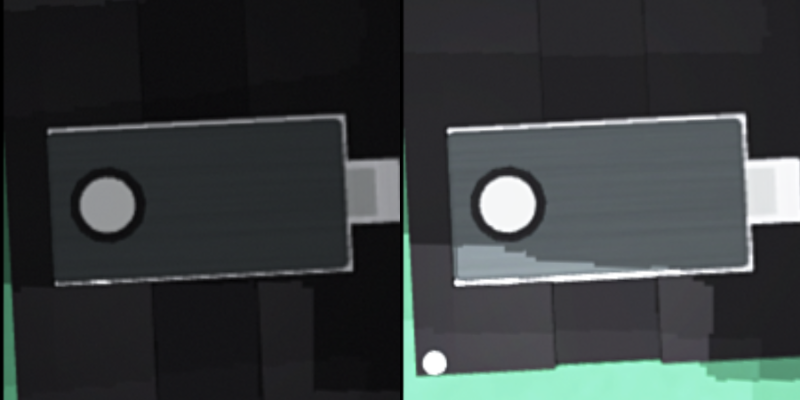

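```bash
python3 - <<'E'
s=open('h.py').read()
a=s.index("    ctrl.line_to([x,y,z],150,quat(psi)); ctrl.sleep(.15)"); b=s.index("def look")
s=s[:a]+"    ctrl.line_to([x,y,z],150,quat(psi)); ctrl.sleep(.4); return np.zeros(3)\n"+s[b:]
s+='''
def prof(p,im,x,y,z,a,us,vs):
    U,V=np.meshgrid(us,vs); P=np.c_[(x+U*np.cos(a)-V*np.sin(a)).ravel(),(y+U*np.sin(a)+V*np.cos(a)).ravel(),np.full(U.size,z)]
    m=project(p,P).astype(np.float32).reshape(*U.shape,2); return cv2.remap(im,m[...,0],m[...,1],cv2.INTER_LINEAR)
def disp(x,y,a):
    """display top: world centre and yaw of its length, from dark pixels that stand high"""
    im,d,p=view(x,y,140,a+np.pi/2); W=world(p,d)
    m=(im.max(2)<90)&(W[...,2]>64)&(W[...,2]<78)&(abs(W[...,0]-x)<25)&(abs(W[...,1]-y)<65)
    n,l,st,c=cv2.connectedComponentsWithStats(m.astype(np.uint8)); k=1+np.argmax(st[1:,4]); v,u=np.nonzero(l==k)
    q=to_plane(p,np.c_[u,v],70).astype(np.float32); (cx,cy),(w,h),an=cv2.minAreaRect(q*100); 
    if w>h: w,h,an=h,w,an-90
    an=np.radians((an+45)%90-45); print("display",cx/100,cy/100,an,(w/100,h/100),np.nanmedian(W[l==k][:,2]))
    o=prof(p,im,cx/100,cy/100,70,an,np.arange(-30,30,.25),np.arange(-70,70,.25)); cv2.imwrite(f"pics/d{int(x)}.png",o[:,:,::-1])
    return cx/100,cy/100,an,h/100
'''
open('h.py','w').write(s)
E
python3 - <<'E'
from h import *
ctrl.set_gripper(34)
a=.09; D=[disp(459.3,398,a),disp(414.4,394,a)]
cv2.imwrite("pics/dd.png",np.hstack([cv2.imread(f"pics/d{k}.png") for k in (414,459)])); print(ctrl.read_clock())
E
```

```text
display 459.1620703125 399.155703125 0.09006948125891691 (8.148219604492187, 94.798837890625) 69.41981653716263
display 414.2359375 395.1766796875 0.08509951499974626 (8.165632934570313, 94.84880859375) 69.43374624638312
87.1667
```

View pics/dd.png

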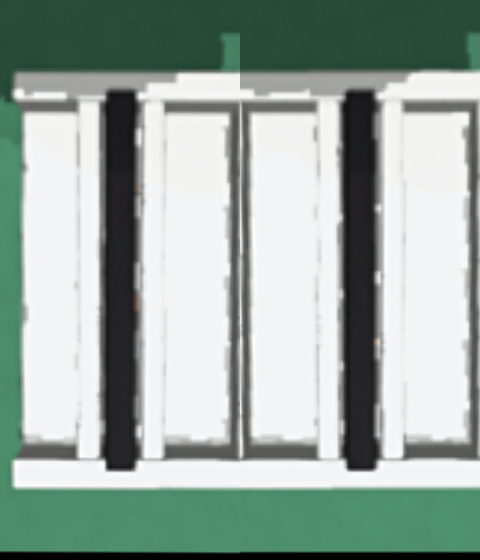

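```bash
cat >> h.py <<'E'
ZD=19.5
def draw(x,y,a,bias=.56):
    psi=a+np.pi/2; X=x-bias*np.cos(a); Y=y-bias*np.sin(a); ctrl.set_gripper(34); go(X,Y,90,psi); ctrl.line_to([X,Y,70],100,quat(psi)); ctrl.sleep(.3)
    hit=ctrl.line_to([X,Y,ZD],80,max_force=10); ctrl.set_gripper(0); ctrl.sleep(.2); t=np.array(ctrl.read_tool_pos())
    print("draw",hit,t.round(2),(t[:2]-[X,Y]).round(2),ctrl.read_grip_width(),np.round(ctrl.read_wrist_force(),1))
    assert not hit and 6<ctrl.read_grip_width()<10
    z0=t[2]; dv=(t[:2]-[x,y])@[-np.sin(a),np.cos(a)]; ctrl.line_to([t[0],t[1],140],100); print("width",ctrl.read_grip_width()); return z0,dv
def stand(i,z0,dv,bias=.56):
    psi=A+np.pi/2; l=np.array([np.cos(A),np.sin(A)]); n=np.array([-l[1],l[0]]); P=np.array(SLOT[i])-bias*l+dv*n
    go(*P,130,psi); ctrl.line_to([*P,z0+36],120,quat(psi)); ctrl.sleep(.4); print("err",(ctrl.read_tool_pos()[:2]-P).round(2),"width",ctrl.read_grip_width())
    hit=ctrl.line_to([*P,z0+.3],50,max_force=8); ctrl.sleep(.1); t=np.array(ctrl.read_tool_pos())
    print("stand",hit,t.round(2),"above home",round(t[2]-z0,2),np.round(ctrl.read_wrist_force(),1))
    return t[2]-z0
def let_go():
    t=ctrl.read_tool_pos(); ctrl.set_gripper(30); ctrl.line_to([t[0],t[1],120],120)
E
python3 - <<'E'
from h import *
z,dv=draw(459.16,399.16,.088); up=stand(2,z,dv)
if up<1.5: let_go()
print(up,ctrl.read_clock())
E
```

```text
draw False [458.68 399.25  19.68] [0.08 0.14] 7.761496159526912 [-1.2  0.1  5.3]
width 7.646943990060056
err [0.07 0.09] width 7.531611245117532
stand True [651.31 188.91  19.67] above home -0.01 [-0.6 -0.3  6.6]
-0.011264021755291509 96.0333
```

Home at once. Second display.

```bash
python3 - <<'E'
from h import *
x,y,a,h=disp(414.4,394,.088); z,dv=draw(x,y,a); up=stand(0,z,dv)
if up<1.5: let_go()
print(up,ctrl.read_clock())
for n in (0,2):
    x,y=SLOT[n]; r=disp(x,y,A); print(np.array(r[:2])-SLOT[n],r[2]-A)
for i in (0,1,2): check(i)
shot("top","top9"); print(ctrl.read_clock())
E
```

```text
display 414.1328515625 395.101796875 0.09076783699814134 (7.850258178710938, 93.987216796875) 69.43372967243963
draw False [413.64 395.18  19.68] [0.06 0.12] 8.07947144549092 [-1.4  0.1  6. ]
width 7.90974536893939
err [0.12 0.08] width 8.08539778083412
stand True [639.97 -34.78  19.65] above home -0.02 [-1.5  0.5  7.5]
-0.022583018291594925 106.95
display 638.617421875 -34.89103515625 -0.04550237091093035 (8.08597412109375, 94.461123046875) 69.43787059378911
[-2.23257813  0.02896484] 0.004997629089069651
display 650.0098828125 188.58751953125 -0.0498497150743757 (7.64076416015625, 94.1873046875) 69.52534658784384
[-2.24011719 -0.31248047] 0.0006502849256243004
check top z at corners, mid [238.3, 238.2, 23.5, 23.5, 23.6]
check top z at corners, mid [238.6, 238.3, 23.5, 23.5, 23.5]
check top z at corners, mid [238.7, 238.2, 23.4, 23.4, 23.6]
112.4083
```

View pics/top9.png

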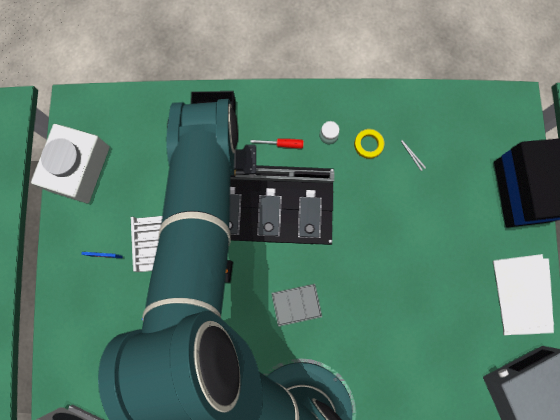

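```bash
python3 - <<'E'
from h import *
x,y=384.5,238.9; ctrl.set_gripper(0); go(x,y,90,np.pi/2); ctrl.line_to([x,y,52],80); ctrl.sleep(.3); f0=ctrl.read_wrist_force()
hit=ctrl.line_to([x,y,22],12,max_force=12); print(hit,ctrl.read_tool_pos(),np.array(ctrl.read_wrist_force())-f0); ctrl.sleep(.15); print(ctrl.read_tool_pos(),np.array(ctrl.read_wrist_force())-f0)
ctrl.line_to([x,y,120],60); ctrl.sleep(.3)
im,d,p=view(383,237,140,np.pi,"bt2"); W=world(p,d); h=cv2.cvtColor(im,cv2.COLOR_RGB2HSV)
m=(np.linalg.norm(W[...,:2]-[383,237],axis=2)<60)&(h[...,1]>130)&(h[...,0]>45)&(h[...,0]<75)&(W[...,2]>30); print(m.sum(),np.nanmedian(W[m],axis=0),ctrl.read_clock())
E
```

```text
True [384.59724684 239.05605306  36.20237427] [-4.29506765 -1.8840141  18.25939172]
[384.57892853 239.05378598  36.25059354] [-2.72244964 -0.65887082 15.93022683]
1129 [384.44311582 238.94319671  66.37736404] 120.5917
```

```bash
python3 - <<'E'
from h import *
ctrl.set_gripper(90)
for i in (0,1,2): check(i)
go(450,330,200,np.pi); ctrl.sleep(.5); print(ctrl.finish_job())
E
```

```text
check top z at corners, mid [23.7, 23.6, 23.5, 23.5, 23.5]
check top z at corners, mid [23.6, 23.4, 23.4, 23.5, 23.5]
check top z at corners, mid [23.7, 23.5, 23.4, 23.5, 23.6]
the job is handed in; nothing more can be done
None
```

The job is handed in at about 125 s: all three shells are seated flat in their pockets, both displays in the rack (there was no third) stand home in carrier slots, and the green button went fully down and sprang back; the hand-in call returned no verdict.

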